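Cull the short pin from a sprung length-check rack

TASK

One of the four ceramic pins in the leaning rack is too short, which only shows by feel: pressed down along its lean, it sinks clearly deeper than the others. Press the heads to find it, then take that pin out along its lean and stand it upright in the red tray, set down and not dropped; leave the sound pins in their places. The pins are brittle, so press and grip them gently, and leave the bottle, beaker and timer beside the work alone.

Things in the scene. Friction and masses are not known exactly. Their poses are not given: they have to be found in the camera images.
- rack: grey length-check rack, 200 mm wide, fixed to the table; origin at the middle of its underside, x away from the side the pins lean to, y along the row of pins, z up. A closed block leans 25 degrees towards -x: (-0.423, 0, 0.906) in the rack's axes is the pins' axis. Four pins stand 45 mm apart; all heads rest at one level; shanks and feet are hidden. A pin must be drawn about 65 mm along its axis to come out
- sleeves (a point): middle of the row, level with the tops of four brass sleeves (27 mm outside, 20 mm inside, tops 13.5 mm above the block) on which the heads rest. Sprung along the pins' axis, a sleeve gives from 3 N, 0.5 N more per mm, and lifts the pin back. Pushed along its axis a sound pin gives 2.5 mm, then meets a stiff floor (6 N per mm, 1.5 mm, then hard); the short pin meets it only at 10.5 mm
- tray: red open tray for rejects, 120 x 120 mm outside, 26 mm tall, walls 4 mm, floor 4 mm thick, fixed to the table; origin at the centre of its underside, sides along its x and y
- pin_a_head (a point): centre of the grip head of one of four pins that look alike in the rack: blue head, a cylinder 30 mm across and 28 mm tall (this point is 14 mm from its flat top and underside), on a white ceramic shank 18 mm across with a flat foot. A sound shank is 60 mm long, the one short shank 52 mm; any pin may be it. 60 g. z axis: from foot to head. Brittle: 10 N a finger is plenty, over 40 N in all breaks it
- pin_b_head (a point): centre of the grip head of one of four pins that look alike in the rack: blue head, a cylinder 30 mm across and 28 mm tall (this point is 14 mm from its flat top and underside), on a white ceramic shank 18 mm across with a flat foot. A sound shank is 60 mm long, the one short shank 52 mm; any pin may be it. 60 g. z axis: from foot to head. Brittle: 10 N a finger is plenty, over 40 N in all breaks it
- pin_c_head (a point): centre of the grip head of one of four pins that look alike in the rack: blue head, a cylinder 30 mm across and 28 mm tall (this point is 14 mm from its flat top and underside), on a white ceramic shank 18 mm across with a flat foot. A sound shank is 60 mm long, the one short shank 52 mm; any pin may be it. 60 g. z axis: from foot to head. Brittle: 10 N a finger is plenty, over 40 N in all breaks it
- pin_d_head (a point): centre of the grip head of one of four pins that look alike in the rack: blue head, a cylinder 30 mm across and 28 mm tall (this point is 14 mm from its flat top and underside), on a white ceramic shank 18 mm across with a flat foot. A sound shank is 60 mm long, the one short shank 52 mm; any pin may be it. 60 g. z axis: from foot to head. Brittle: 10 N a finger is plenty, over 40 N in all breaks it
- dropper: bystander: brown dropper bottle with a black cap, 37 mm in diameter, 85 mm tall; origin at the centre of its underside
- beaker: bystander: small clear beaker, 46 mm in diameter, 58 mm tall; origin at the centre of its underside
- timer: bystander: white bench timer, 60 x 62 mm, 29 mm tall; origin at the centre of its underside
There are look-alikes about, which are no part of the job. What is shaped like the part that bears pin_b_head but pink is not meant.

How it is judged:
By the outcome, as a careful person would: the job done as asked, in the order asked, and still so for the second after the job is handed in, with the robot touching nothing.
It also fails if it takes over 54 s, if anything falls off the work surface, if the arm or the gripper's body presses on something with over 40 N, if the wrist force passes 120 N, or if a joint passes its speed limit or range.

ROBOT

A 6-joint arm with a two-finger parallel gripper is mounted at the origin on a cart in front of the work surface, level with it; the furniture and walls round the work are solid. World frame = base frame: x ahead of the robot, y to its left, z up, the work surface at z = 0. Lengths are in m, angles in rad, forces in N, time in s.
With the tool pointing down it reaches from about 0.35 to 0.775 m from the base axis. Payload 7.3 kg.
Tool frame: the origin (TCP) lies midway between the tips of the shut fingers; the grasp point (between the pads) lies 19 mm behind it (robot.grasp_offset is the z of the grasp point in the tool frame, in m); z points along the fingers, y is the direction in which the jaws open and shut (so a half turn about z gives the same grasp; the last joint's range is limited). The gripper opens to 92 mm and grips with 3 to 60 N. Pads are 19 mm wide; open, the fingers measure 130 mm over their backs; the gripper's body (75 mm by 190 mm) begins 47 mm behind the grasp point.
Start: joints at [-1.275, 0.342, 1.524, -0, 1.275, -0.146], TCP at [0.224, -0.475, 0.227] pointing down, gripper open.
Joint ranges: [-2.53, 2.53], [-0.77, 2.02], [0.04, 2.7], [-1, 4.14], [0.28, 2.66], [-3.11, 3.11]. Speed limits (rad/s): [2.57, 2.57, 3.14, 3.14, 3.14, 3.14].

INTERFACE

Orientations are given as [roll, pitch, yaw] about the fixed x, y, z axes, in that order (R = Rz(yaw) Ry(pitch) Rx(roll)).
In Python, from cell import observe, imaging, workorder, robot gives the robot as it stands. The module is installed in compiled form; this text tells all that it offers.
- The arm moves only by the tool send_rows, never from a script. Its argument "series" is a list of rows, each a list of 7 numbers: the shift along the tool's x, y, z in m, then the turn, a rotation vector about the tool's x, y, z in rad, then the closure, from 0 (fully open) to 1 (shut). A call has 1 to 5 rows; each row shifts and turns the commanded pose from where the row before left it, along the tool's axes as they then stand; what a row does not reach is not made up. A row lasts 1/12 s, in which the tool goes at most 41.7 mm and 7.16 degrees, less where a joint would pass 70% of its speed; a pose out of reach is approached as far as the arm can. A call is refused whole if a number of a shift passes 0.0417 or a number of a turn 0.125, either way. A call with a gripper value outside its range is refused whole. The fingers move at their own pace and stop on an object; "newtons" is the grip in N (left out, the last holds). Time passes only in rows, so rows that do not move let the fingers close. It gives the time, the measured TCP pose, the force and the opening at its end, in the units of the state.
- observe(): the state, without advancing time (a new reading comes with each control period).
- imaging.read_camera(name): name is "side" or "top"; returns a dict with "color" (400x640x3 uint8, red, green, blue), "range_z" (400x640 float32, m along the optical axis (not along the pixel's ray), 0 where there is no reading), "vfov" (degrees; the focal length in pixels is half the picture's height over the tangent of half this angle, whatever the lens; pixels are square), "cx", "cy" (the principal point, pixels), "T" (4x4, takes a point from camera to world coordinates). Camera axes: x right, y down, z forward; pixel columns grow to the right and rows downward; lengths in m; the calibration is good to about 2 mm. A picture is of the moment at which its call begins.
- workorder.hand_in(): hands the job in, once; it reports no verdict.
The state is a dict: "time": time; "qpos": joint angles; "qvel": joint speeds; "joint_efforts": joint torques, N m; "tool_pos": TCP position; "tool_rot": TCP orientation; "contact_force": force on the tool from outside, world axes, zero at the start; "torque": the same for the moment, N m; "opening": finger opening in m.
Only numpy, scipy, OpenCV 4.12 (cv2) and the standard library are available. Lean on these libraries where they do the work, as an engineer would, in place of code of your own. Each camera call takes 0.05 s, during which the arm holds its last target.

## Working session

There is one attempt and no reset: what is moved stays moved. The work goes in short steps, Python scripts to look and compute and a tool call to move; the robot and the scene stay as the last step left them, time stands still between calls to the robot, and variables do not carry over. Pictures are saved under pics/ and viewed, and the job is handed in when it is done.

Besides the shell and the picture viewer there is one more tool, called after "Request:" by a JSON object that holds its "op" and its "data", one argument or row to a line. send_rows: Moves the arm, as the interface text tells. Its arguments: {"type":"object","properties":{"series":{"type":"array","items":{"type":"array","items":{"type":"number"}}},"newtons":{"type":"number"}},"required":["series"]}

```bash
mkdir -p pics; python3 - <<'E'
from cell import observe, imaging, workorder, robot
import cv2,numpy as np
print(observe()); print(robot.grasp_offset)
for n in("side","top"):
    d=imaging.read_camera(n)
    np.savez(f"{n}0.npz",**d)
    print(n,d["vfov"],d["cx"],d["cy"],d["T"])
    cv2.imwrite(f"pics/{n}0.png",d["color"][:,:,::-1])
E
```

```text
{'time': 0.0, 'qpos': array([-1.27499391e+00,  3.42726227e-01,  1.52502068e+00, -1.29934830e-05,
        1.27540178e+00, -1.46024269e-01]), 'qvel': array([ 0.00064482, -0.00038571,  0.00189081, -0.00025678, -0.00046256,
       -0.00201606]), 'joint_efforts': array([ 6.16506495e-04, -4.31245852e+01, -2.44224644e+01,  7.17214379e-02,
        5.58446324e-02, -1.31451679e-04]), 'tool_pos': array([ 0.22436945, -0.47418578,  0.22604187]), 'tool_rot': array([-3.14005138e+00, -2.14118089e-04,  4.41830313e-01]), 'contact_force': array([-0.15562963,  0.10419124,  1.12681832]), 'torque': array([ 0.01652462, -0.01305802, -0.04758032]), 'opening': 0.09143657318942128}
-0.0188
side 54.434075079906556 322.644029241685 204.89230357953073 [[-0.99877255 -0.02638735  0.04191776  0.47882607]
 [-0.04933876  0.60463515 -0.79497297  0.84726261]
 [-0.00436772 -0.79606535 -0.60519491  0.71800562]
 [ 0.          0.          0.          1.        ]]
top 45.57648265661417 327.04759808284 202.45855928405638 [[-0.02940923 -0.99679946  0.07433666  0.43884054]
 [-0.99952267  0.03003046  0.0072529   0.03366285]
 [-0.00946205 -0.07408788 -0.99720683  1.2742948 ]
 [ 0.          0.          0.          1.        ]]
```

View pics/side0.png

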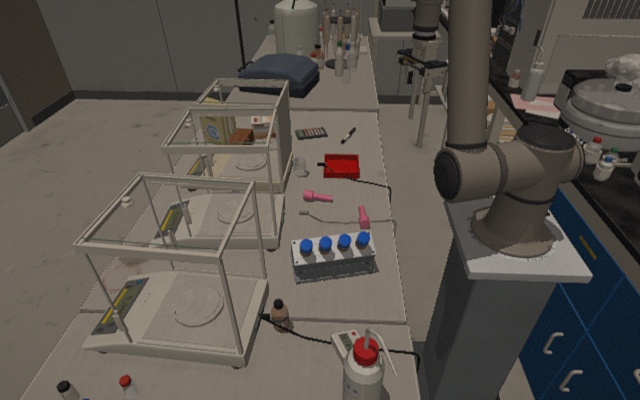

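View pics/top0.png

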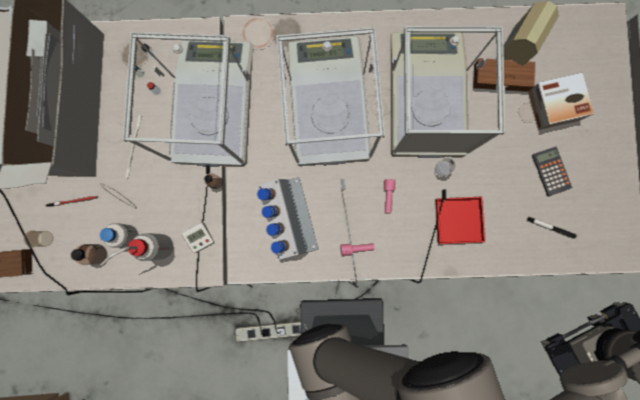

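```bash
cat > h.py <<'E'
import numpy as np,cv2
def cloud(d):
    r=d["range_z"].astype(float);h,w=r.shape
    f=h/2/np.tan(np.radians(float(d["vfov"]))/2)
    v,u=np.mgrid[:h,:w]
    P=np.stack([(u-d["cx"])/f*r,(v-d["cy"])/f*r,r],-1)
    T=d["T"];W=P@T[:3,:3].T+T[:3,3];W[r==0]=np.nan
    return W
E
python3 - <<'E'
from h import *
for n,boxs in (("top",[(240,165,340,270),(410,150,510,255)]),("side",[(280,220,385,290),(280,140,400,235)])):
    d=dict(np.load(n+"0.npz"));W=cloud(d);c=d["color"].astype(int)
    for i,(a,b,e,g) in enumerate(boxs):
        cv2.imwrite(f"pics/{n}_c{i}.png",cv2.resize(d["color"][b:g,a:e,::-1],None,fx=5.5,fy=5.5,interpolation=cv2.INTER_CUBIC))
    m=((c[...,2]>c[...,0]*1.8)&(c[...,2]>80)).astype(np.uint8)
    k,l,s,ce=cv2.connectedComponentsWithStats(m)
    for j in range(1,k):
        if s[j,4]>40:
            p=W[l==j];p=p[~np.isnan(p[:,0])]
            print(n,"blue",ce[j],s[j,4],p.mean(0).round(4),np.percentile(p,[3,97],axis=0).round(4).tolist())
    m=((c[...,0]>c[...,1]*2.5)&(c[...,0]>90)&(c[...,2]<60)).astype(np.uint8)
    k,l,s,ce=cv2.connectedComponentsWithStats(m)
    for j in range(1,k):
        if s[j,4]>200:
            p=W[l==j];p=p[~np.isnan(p[:,0])]
            print(n,"red",ce[j],s[j,:],np.percentile(p,[1,50,99],axis=0).round(4).tolist())
            q=p[p[:,2]>0.020];
            if len(q)>5:print(len(q),cv2.minAreaRect(q[:,:2].astype(np.float32)*1000),np.median(q[:,2]))
E
```

```text
top blue [263.88235294 193.70588235] 119 [0.5516 0.1963 0.1131] [[0.539, 0.182, 0.1048], [0.563, 0.2112, 0.1208]]
top blue [268.11111111 211.47008547] 117 [0.5076 0.187  0.1129] [[0.4963, 0.1718, 0.1041], [0.5187, 0.2014, 0.1198]]
top blue [273.01626016 228.87804878] 123 [0.4647 0.1757 0.1132] [[0.4525, 0.162, 0.1046], [0.4766, 0.191, 0.1199]]
top blue [106.77941176 234.38235294] 136 [0.4632 0.5773 0.1244] [[0.4497, 0.5638, 0.1206], [0.4761, 0.5905, 0.1292]]
top blue [277.70731707 246.80487805] 123 [0.421  0.1651 0.113 ] [[0.4085, 0.1506, 0.1055], [0.4326, 0.1798, 0.1203]]
top red [459.54535519 220.7852459 ] [ 437  197   47   47 1830] [[0.4183, -0.3626, -0.0015], [0.4731, -0.309, 0.0042], [0.5325, -0.2466, 0.0288]]
168 ((475.3236999511719, -302.3700866699219), (116.4792251586914, 113.78312683105469), 0.7901250123977661) 0.02584895070344062
side blue [363.48181818 237.08181818] 110 [0.4202 0.1721 0.1135] [[0.4081, 0.1612, 0.1061], [0.4328, 0.1821, 0.1199]]
side blue [344.57522124 239.63716814] 113 [0.4638 0.1827 0.1135] [[0.4514, 0.1713, 0.1055], [0.4758, 0.1928, 0.1195]]
side blue [3
[... 301 characters left out ...]
 -0.1101, -0.3375], [-0.2999, 0.0724, -0.3296]]
side blue [600.47457627 355.47457627] 59 [-0.3033  0.1624 -0.3333] [[-0.3064, 0.098, -0.3376], [-0.3003, 0.223, -0.3305]]
side red [342.18818381 165.30853392] [324 155  35  18 457] [[0.4182, -0.3663, 0.0024], [0.4716, -0.3182, 0.006], [0.5285, -0.2434, 0.03]]
105 ((475.66473388671875, -303.341552734375), (116.3965835571289, 123.61714172363281), 2.5057766437530518) 0.02597730870573345
side red [363.03533569 349.85512367] [354 337  22  23 283] [[0.4178, 0.4746, 0.1633], [0.4363, 0.4975, 0.1668], [0.4492, 0.5096, 0.1692]]
283 ((436.0029602050781, 493.85394287109375), (26.705854415893555, 37.332637786865234), 29.410289764404297) 0.16682021499533173
```

View pics/top_c0.png

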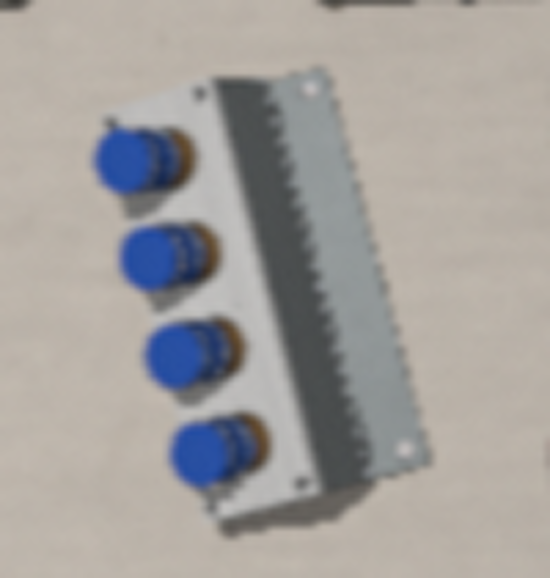

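View pics/top_c1.png

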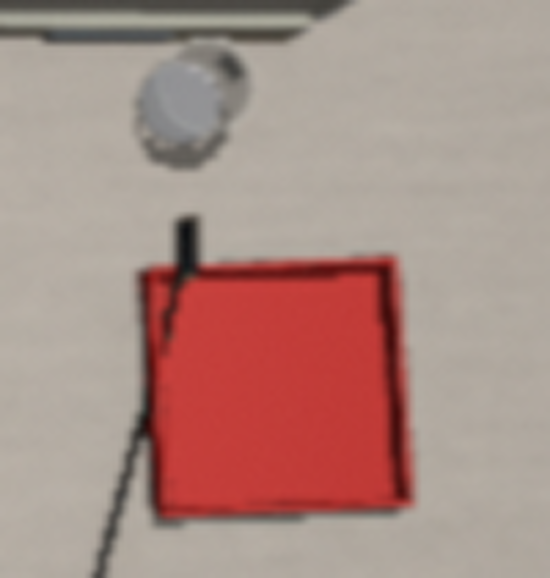

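View pics/side_c0.png

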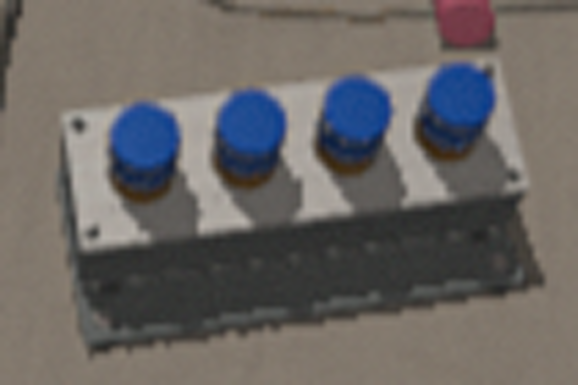

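View pics/side_c1.png

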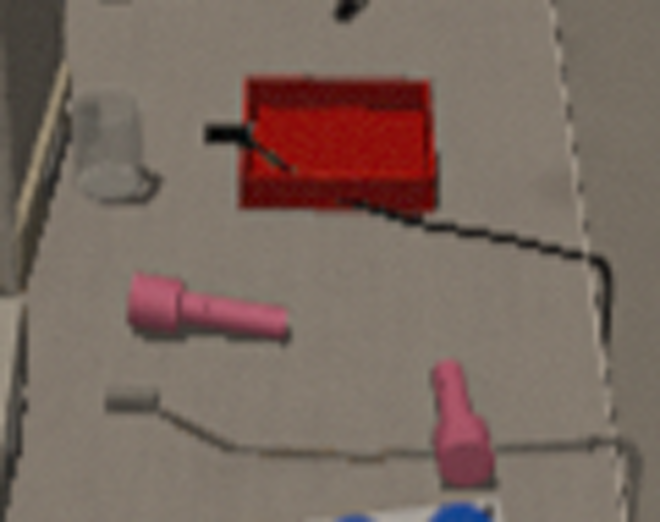

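```bash
python3 - <<'E'
from h import *
from scipy.optimize import least_squares
pts=[];cam=[]
for ci,n in enumerate(("top","side")):
    d=dict(np.load(n+"0.npz"));W=cloud(d);c=d["color"].astype(int)
    m=((c[...,2]>c[...,0]*1.6)&(c[...,2]>50))
    p=W[m];ok=(np.abs(p[:,0]-.486)<.1)&(np.abs(p[:,1]-.185)<.06)&(p[:,2]>.08)
    p=p[ok];pts.append(p)
def res(x,p,spl=False):
    th=x[3];e=np.array([np.cos(th),np.sin(th),0]);l=np.array([-np.sin(th),np.cos(th),0])
    a=.42262*l+.90631*np.array([0,0,1])
    k=np.array([-1.5,-.5,.5,1.5])*.045
    C=x[:3]+k[:,None]*e
    D=p[:,None]-C[None]
    h=np.abs(D@a)-.014; r=np.linalg.norm(D-(D@a)[...,None]*a,axis=2)-.015
    s=np.minimum(np.maximum(h,r),0)+np.hypot(np.maximum(h,0),np.maximum(r,0))
    return s[np.arange(len(p)),np.abs(s).argmin(1)]
for p in pts+[np.vstack(pts)]:
    f=least_squares(res,[.486,.18,.108,.234],args=(p,),loss="soft_l1",f_scale=.001)
    print(len(p),f.x.round(4),np.sqrt(np.mean(res(f.x,p)**2)))
x=f.x;th=x[3];e=np.array([np.cos(th),np.sin(th),0]);l=np.array([-np.sin(th),np.cos(th),0]);a=.42262*l+.90631*np.array([0,0,1])
print(e,a)
for k in(-1.5,-.5,.5,1.5):
    C=x[:3]+k*.045*e; print("head",C.round(4),"top",(C+.014*a).round(4))
np.save("fit.npy",x)
d=dict(np.load("top0.npz"));W=cloud(d)
# tall things near
q=W.reshape(-1,3);q=q[~np.isnan(q[:,0])]
for y0 in np.arange(-.4,.4,.1):
    s=q[(q[:,1]>y0)&(q[:,1]<y0+.1)&(q[:,0]>.3)&(q[:,0]<.9)]
    for z0 in(.03,.15):
        t=s[s[:,2]>z0]; print(round(y0,1),z0,"xmin,max",t[:,0].min().round(3) if len(t) else None,"zmax",t[:,2].max().round(3) if len(t) else None)
E
```

```text
522 [0.4868 0.1801 0.1008 0.2327] 0.0014921722609301333
583 [0.4873 0.1795 0.1022 0.2308] 0.001263491862745181
1105 [0.4871 0.1797 0.1016 0.2316] 0.001454733153900553
[0.97330594 0.22951155 0.        ] [-0.09699617  0.41133855  0.90631   ]
head [0.4214 0.1642 0.1016] top [0.42   0.17   0.1143]
head [0.4652 0.1745 0.1016] top [0.4638 0.1803 0.1143]
head [0.509  0.1849 0.1016] top [0.5076 0.1906 0.1143]
head [0.5527 0.1952 0.1016] top [0.5514 0.201  0.1143]
-0.4 0.03 xmin,max 0.419 zmax 0.306
-0.4 0.15 xmin,max 0.644 zmax 0.306
-0.3 0.03 xmin,max 0.461 zmax 0.318
-0.3 0.15 xmin,max 0.646 zmax 0.318
-0.2 0.03 xmin,max 0.562 zmax 0.306
-0.2 0.15 xmin,max 0.649 zmax 0.306
-0.1 0.03 xmin,max 0.398 zmax 0.324
-0.1 0.15 xmin,max 0.64 zmax 0.324
-0.0 0.03 xmin,max 0.399 zmax 0.336
-0.0 0.15 xmin,max 0.635 zmax 0.336
0.1 0.03 xmin,max 0.389 zmax 0.323
0.1 0.15 xmin,max 0.633 zmax 0.323
0.2 0.03 xmin,max 0.5 zmax 0.325
0.2 0.15 xmin,max 0.636 zmax 0.325
0.3 0.03 xmin,max 0.47 zmax 0.338
0.3 0.15 xmin,max 0.64 zmax 0.338
```

```bash
cat >> h.py <<'E'
from scipy.spatial.transform import Rotation as Ro
x=np.load("fit.npy");th=x[3];e=np.array([np.cos(th),np.sin(th),0]);l=np.array([-np.sin(th),np.cos(th),0]);a=.42262*l+.90631*np.array([0,0,1])
C=[x[:3]+k*.045*e for k in(-1.5,-.5,.5,1.5)]
RL=np.stack([e,np.cross(-a,e),-a],1)
RU=np.stack([e,-l,[0,0,-1.]],1)
def st():
    from cell import observe
    o=observe();R=Ro.from_euler("xyz",o["tool_rot"]).as_matrix()
    return o,o["tool_pos"],R
def go(p,R,p0,R0,step=.03,rs=.1):
    d=R0.T@(np.asarray(p)-p0);n=int(np.ceil(np.linalg.norm(d)/step))or 1
    r=Ro.from_matrix(R0.T@R).as_rotvec();m=int(np.ceil(np.linalg.norm(r)/rs))or 1
    print("shift total",d.round(4),"rows",n,(d/n).round(4),"| turn total",r.round(4),"rows",m,(r/m).round(4))
E
python3 - <<'E'
from h import *
o,p,R=st()
W=np.array([.45,-.1,.26]);go(W,R,p,R)
P=C[0]+.014*a+.05*a; go(P,RL,W,R)
E
```

```text
shift total [ 0.364  -0.2419 -0.0335] rows 15 [ 0.0243 -0.0161 -0.0022] | turn total [0. 0. 0.] rows 1 [0. 0. 0.]
shift total [ 0.0927 -0.2774  0.1007] rows 11 [ 0.0084 -0.0252  0.0092] | turn total [-0.436  -0.0459  0.2069] rows 5 [-0.0872 -0.0092  0.0414]
```

Request:
{"op": "send_rows", "data": {
  "series": [
    [0.0243, -0.0161, -0.0022, 0, 0, 0, 1],
    [0.0243, -0.0161, -0.0022, 0, 0, 0, 1],
    [0.0243, -0.0161, -0.0022, 0, 0, 0, 1],
    [0.0243, -0.0161, -0.0022, 0, 0, 0, 1],
    [0.0243, -0.0161, -0.0022, 0, 0, 0, 1]
  ],
  "newtons": 8
}}

```text
time: 0.52
tool_pos: [0.3002, -0.3485, 0.2375]
tool_rot: [-3.141, 0.0, 0.441]
contact_force: [1.0, 1.5, 1.4]
opening: 0.063
```

Request:
{"op": "send_rows", "data": {
  "series": [
    [0.0243, -0.0161, -0.0022, 0, 0, 0, 1],
    [0.0243, -0.0161, -0.0022, 0, 0, 0, 1],
    [0.0243, -0.0161, -0.0022, 0, 0, 0, 1],
    [0.0243, -0.0161, -0.0022, 0, 0, 0, 1],
    [0.0243, -0.0161, -0.0022, 0, 0, 0, 1]
  ]
}}

```text
time: 0.93
tool_pos: [0.3756, -0.2237, 0.2486]
tool_rot: [-3.141, 0.0, 0.442]
contact_force: [0.2, 0.4, 0.0]
opening: 0.0296
```

Request:
{"op": "send_rows", "data": {
  "series": [
    [0.0243, -0.0161, -0.0022, 0, 0, 0, 1],
    [0.0243, -0.0161, -0.0022, 0, 0, 0, 1],
    [0.0243, -0.0161, -0.0022, 0, 0, 0, 1],
    [0.0243, -0.0161, -0.0022, 0, 0, 0, 1],
    [0.0243, -0.0161, -0.0022, 0, 0, 0, 1]
  ]
}}

```text
time: 1.35
tool_pos: [0.451, -0.0989, 0.2596]
tool_rot: [-3.141, 0.0, 0.442]
contact_force: [1.3, -0.1, 0.5]
opening: 0.001
```

Request:
{"op": "send_rows", "data": {
  "series": [
    [0, 0, 0, -0.0872, -0.0092, 0.0414, 1],
    [0, 0, 0, -0.0872, -0.0092, 0.0414, 1],
    [0, 0, 0, -0.0872, -0.0092, 0.0414, 1],
    [0, 0, 0, -0.0872, -0.0092, 0.0414, 1],
    [0, 0, 0, -0.0872, -0.0092, 0.0414, 1]
  ]
}}

```text
time: 1.77
tool_pos: [0.4507, -0.1002, 0.2601]
tool_rot: [2.7, -0.002, 0.23]
contact_force: [0.7, -0.8, -1.3]
opening: 0.0008
```

```bash
python3 - <<'E'
from h import *
o,p,R=st()
print(o["time"],p,R,RL,o["contact_force"])
go(C[0]+.014*a+.04*a,RL,p,R)
E
```

```text
1.7667 [ 0.45074441 -0.10023935  0.260076  ] [[ 0.9736349   0.2052503   0.09953593]
 [ 0.22810095 -0.88030771 -0.4159667 ]
 [ 0.00224496  0.42770394 -0.90391609]] [[ 0.97330594  0.20800862  0.09699617]
 [ 0.22951155 -0.8821169  -0.41133855]
 [ 0.          0.42262    -0.90631   ]] [ 0.71706935 -0.79125153 -1.28707673]
shift total [ 0.0314 -0.3063 -0.0237] rows 11 [ 0.0029 -0.0278 -0.0022] | turn total [ 0.0056 -0.0014 -0.0023] rows 1 [ 0.0056 -0.0014 -0.0023]
```

Request:
{"op": "send_rows", "data": {
  "series": [
    [0.0029, -0.0306, -0.0024, 0.0056, -0.0014, -0.0023, 1],
    [0.0031, -0.0306, -0.0024, 0, 0, 0, 1],
    [0.0031, -0.0306, -0.0024, 0, 0, 0, 1],
    [0.0031, -0.0306, -0.0024, 0, 0, 0, 1],
    [0.0031, -0.0306, -0.0024, 0, 0, 0, 1]
  ]
}}

```text
time: 2.18
tool_pos: [0.4317, 0.0444, 0.2057]
tool_rot: [2.709, 0.003, 0.233]
contact_force: [1.6, -0.4, -0.3]
opening: 0.0004
```

Request:
{"op": "send_rows", "data": {
  "series": [
    [0.0031, -0.0306, -0.0024, 0, 0, 0, 1],
    [0.0031, -0.0306, -0.0024, 0, 0, 0, 1],
    [0.0031, -0.0306, -0.0024, 0, 0, 0, 1],
    [0.0031, -0.0306, -0.0024, 0, 0, 0, 1],
    [0.0031, -0.0306, -0.0024, 0, 0, 0, 1]
  ]
}}

```text
time: 2.6
tool_pos: [0.4135, 0.1881, 0.1524]
tool_rot: [2.709, 0.003, 0.233]
contact_force: [1.1, 0.0, 0.2]
opening: 0.0006
```

Request:
{"op": "send_rows", "data": {
  "series": [
    [0, 0, 0, 0, 0, 0, 1],
    [0, 0, 0, 0, 0, 0, 1]
  ]
}}

```text
time: 2.77
tool_pos: [0.4136, 0.1874, 0.1523]
tool_rot: [2.709, 0.004, 0.236]
contact_force: [-0.1, 0.5, 0.6]
opening: 0.0
```

```bash
cat > s.py <<'E'
from h import *
import sys
i=int(sys.argv[1]);o,p,R=st()
D=p-(C[i]+.014*a)
print(o["time"],"height above head top",(D@a*1000).round(2),"e",(D@e*1000).round(2),"perp",(D@RL[:,1]*1000).round(2),"F axial",(o["contact_force"]@a).round(2),"rot err",Ro.from_matrix(R.T@RL).as_rotvec().round(4),o["contact_force"].round(2))
E
python3 s.py 0
```

```text
2.7667 height above head top 42.22 e -2.25 perp -0.71 F axial 0.78 rot err [-0.0035  0.0022  0.0055] [-0.09  0.51  0.62]
```

Request:
{"op": "send_rows", "data": {
  "series": [
    [0.0022, 0.0007, 0.012, -0.0035, 0.0022, 0.0055, 1],
    [0, 0, 0.012, 0, 0, 0, 1],
    [0, 0, 0.012, 0, 0, 0, 1],
    [0, 0, 0.002, 0, 0, 0, 1],
    [0, 0, 0, 0, 0, 0, 1]
  ]
}}

```text
time: 3.18
tool_pos: [0.4199, 0.1697, 0.119]
tool_rot: [2.705, -0.001, 0.227]
contact_force: [-0.8, -0.4, 0.4]
opening: 0.0003
```

```bash
python3 s.py 0
```

```text
3.1833 height above head top 4.11 e -0.14 perp 2.17 F axial 0.28 rot err [-0.0002  0.001  -0.0044] [-0.76 -0.41  0.41]
```

Request:
{"op": "send_rows", "data": {
  "series": [
    [0, 0, 0.001, 0, 0, 0, 1],
    [0, 0, 0.001, 0, 0, 0, 1],
    [0, 0, 0, 0, 0, 0, 1]
  ]
}}

```text
time: 3.43
tool_pos: [0.4205, 0.1702, 0.1176]
tool_rot: [2.706, -0.003, 0.229]
contact_force: [-0.1, -0.5, 0.2]
opening: 0.0006
```

Request:
{"op": "send_rows", "data": {
  "series": [
    [0, 0, 0.001, 0, 0, 0, 1],
    [0, 0, 0.001, 0, 0, 0, 1],
    [0, 0, 0, 0, 0, 0, 1]
  ]
}}

```text
time: 3.68
tool_pos: [0.4204, 0.1694, 0.1153]
tool_rot: [2.706, -0.002, 0.229]
contact_force: [0.6, -0.7, 1.3]
opening: 0.0005
```

Request:
{"op": "send_rows", "data": {
  "series": [
    [0, 0, 0.001, 0, 0, 0, 1],
    [0, 0, 0.001, 0, 0, 0, 1],
    [0, 0, 0, 0, 0, 0, 1]
  ]
}}

```text
time: 3.93
tool_pos: [0.4207, 0.1687, 0.1135]
tool_rot: [2.706, -0.002, 0.229]
contact_force: [-0.4, 1.0, 2.2]
opening: 0.0001
```

```bash
python3 s.py 0
```

```text
3.9333 height above head top -1.33 e 0.4 perp 0.97 F axial 2.47 rot err [-0.0007 -0.001  -0.0033] [-0.38  1.01  2.22]
```

Request:
{"op": "send_rows", "data": {
  "series": [
    [0, 0, 0.001, 0, 0, 0, 1],
    [0, 0, 0.001, 0, 0, 0, 1],
    [0, 0, 0, 0, 0, 0, 1]
  ]
}}

```text
time: 4.18
tool_pos: [0.4209, 0.1678, 0.1117]
tool_rot: [2.706, -0.002, 0.229]
contact_force: [-1.1, 1.0, 3.4]
opening: 0.0005
```

```bash
python3 s.py 0
```

```text
4.1833 height above head top -3.34 e 0.43 perp 0.99 F axial 3.54 rot err [-0.0008 -0.0011 -0.0034] [-1.06  0.96  3.36]
```

Request:
{"op": "send_rows", "data": {
  "series": [
    [0, 0, 0.001, 0, 0, 0, 1],
    [0, 0, 0, 0, 0, 0, 1]
  ]
}}

```text
time: 4.35
tool_pos: [0.421, 0.1674, 0.1108]
tool_rot: [2.706, -0.002, 0.229]
contact_force: [-0.0, 1.3, 2.7]
opening: 0.0009
```

```bash
python3 s.py 0
```

```text
4.35 height above head top -4.37 e 0.4 perp 1.0 F axial 3.0 rot err [-0.0008 -0.001  -0.0034] [-0.01  1.32  2.71]
```

Request:
{"op": "send_rows", "data": {
  "series": [
    [0, 0, 0.001, 0, 0, 0, 1],
    [0, 0, 0, 0, 0, 0, 1]
  ]
}}

```text
time: 4.52
tool_pos: [0.4211, 0.167, 0.1099]
tool_rot: [2.706, -0.002, 0.229]
contact_force: [-0.6, 1.5, 3.9]
opening: 0.0002
```

```bash
python3 s.py 0
```

```text
4.5167 height above head top -5.36 e 0.44 perp 0.98 F axial 4.25 rot err [-0.0008 -0.0011 -0.0033] [-0.64  1.52  3.93]
```

Request:
{"op": "send_rows", "data": {
  "series": [
    [0, 0, 0.001, 0, 0, 0, 1],
    [0, 0, 0, 0, 0, 0, 1]
  ]
}}

```text
time: 4.68
tool_pos: [0.4212, 0.1666, 0.1089]
tool_rot: [2.706, -0.002, 0.229]
contact_force: [-1.2, 2.8, 3.9]
opening: 0.0001
```

```bash
python3 s.py 0
```

```text
4.6833 height above head top -6.38 e 0.41 perp 0.99 F axial 4.8 rot err [-0.0008 -0.001  -0.0033] [-1.21  2.75  3.92]
```

Request:
{"op": "send_rows", "data": {
  "series": [
    [0, 0, 0.001, 0, 0, 0, 1],
    [0, 0, 0, 0, 0, 0, 1]
  ]
}}

```text
time: 4.85
tool_pos: [0.4213, 0.1661, 0.108]
tool_rot: [2.706, -0.002, 0.229]
contact_force: [-0.6, 1.7, 4.2]
opening: 0.0003
```

```bash
python3 s.py 0
```

```text
4.85 height above head top -7.38 e 0.41 perp 1.0 F axial 4.55 rot err [-0.0008 -0.001  -0.0034] [-0.62  1.69  4.18]
```

Request:
{"op": "send_rows", "data": {
  "series": [
    [0, 0, 0.001, 0, 0, 0, 1],
    [0, 0, 0, 0, 0, 0, 1]
  ]
}}

```text
time: 5.02
tool_pos: [0.4214, 0.1658, 0.1072]
tool_rot: [2.706, -0.002, 0.229]
contact_force: [0.1, 1.7, 5.2]
opening: 0.0004
```

```bash
python3 s.py 0
```

```text
5.0167 height above head top -8.34 e 0.44 perp 0.99 F axial 5.44 rot err [-0.0008 -0.0011 -0.0034] [0.09 1.69 5.25]
```

Request:
{"op": "send_rows", "data": {
  "series": [
    [0, 0, -0.01, 0, 0, 0, 1],
    [0, 0, -0.01, 0, 0, 0, 1],
    [0.015, -0.0003, 0, 0, 0, 0, 1],
    [0.015, -0.0003, 0, 0, 0, 0, 1],
    [0.0146, -0.0003, 0, 0, 0, 0.0, 1]
  ]
}}

```text
time: 5.43
tool_pos: [0.4629, 0.1847, 0.1247]
tool_rot: [2.706, -0.001, 0.229]
contact_force: [-0.4, 0.3, 0.0]
opening: 0.0005
```

Request:
{"op": "send_rows", "data": {
  "series": [
    [0, 0, 0.005, 0, 0, 0, 1],
    [0, 0, 0.005, 0, 0, 0, 1],
    [0, 0, 0.002, 0, 0, 0, 1],
    [0, 0, 0.0, 0, 0, 0, 1]
  ]
}}

```text
time: 5.77
tool_pos: [0.4631, 0.1794, 0.1135]
tool_rot: [2.706, -0.001, 0.229]
contact_force: [-0.3, 1.4, 1.2]
opening: 0.0005
```

```bash
python3 s.py 1
```

```text
5.7667 height above head top -1.04 e -0.9 perp 0.33 F axial 1.74 rot err [-0.0004  0.0003 -0.0029] [-0.33  1.4   1.25]
```

Request:
{"op": "send_rows", "data": {
  "series": [
    [0, 0, 0.001, 0, 0, 0, 1],
    [0, 0, 0.001, 0, 0, 0, 1],
    [0, 0, 0, 0, 0, 0, 1]
  ]
}}

```text
time: 6.02
tool_pos: [0.4634, 0.1789, 0.1123]
tool_rot: [2.706, -0.001, 0.229]
contact_force: [-2.2, 0.1, 2.4]
opening: 0.0005
```

```bash
python3 s.py 1
```

```text
6.0167 height above head top -2.33 e -0.73 perp 0.27 F axial 2.45 rot err [-0.0005  0.     -0.0031] [-2.16  0.07  2.44]
```

Request:
{"op": "send_rows", "data": {
  "series": [
    [0, 0, 0.001, 0, 0, 0, 1],
    [0, 0, 0, 0, 0, 0, 1]
  ]
}}

```text
time: 6.18
tool_pos: [0.4636, 0.1786, 0.1116]
tool_rot: [2.706, -0.002, 0.229]
contact_force: [-3.8, 0.8, 4.8]
opening: 0.0003
```

```bash
python3 s.py 1
```

```text
6.1833 height above head top -3.18 e -0.53 perp 0.28 F axial 5.06 rot err [-0.0006 -0.0002 -0.0033] [-3.78  0.8   4.81]
```

Request:
{"op": "send_rows", "data": {
  "series": [
    [0, 0, 0.001, 0, 0, 0, 1],
    [0, 0, 0, 0, 0, 0, 1]
  ]
}}

```text
time: 6.35
tool_pos: [0.464, 0.1785, 0.111]
tool_rot: [2.706, -0.002, 0.229]
contact_force: [-4.1, 2.7, 8.5]
opening: 0.0003
```

```bash
python3 s.py 1
```

```text
6.35 height above head top -3.8 e -0.24 perp 0.24 F axial 9.17 rot err [-0.0009 -0.0009 -0.0036] [-4.13  2.69  8.46]
```

Request:
{"op": "send_rows", "data": {
  "series": [
    [0, 0, 0.0005, 0, 0, 0, 1],
    [0, 0, 0, 0, 0, 0, 1]
  ]
}}

```text
time: 6.52
tool_pos: [0.4642, 0.1784, 0.1108]
tool_rot: [2.706, -0.003, 0.229]
contact_force: [-4.2, 4.0, 10.1]
opening: 0.0007
```

```bash
python3 s.py 1
```

```text
6.5167 height above head top -4.03 e -0.08 perp 0.25 F axial 11.18 rot err [-0.001  -0.0014 -0.0037] [-4.2   4.01 10.07]
```

Request:
{"op": "send_rows", "data": {
  "series": [
    [0, 0, -0.012, 0, 0, 0, 1],
    [0, 0, -0.016, 0, 0, 0, 0.45],
    [-0.01, 0, -0.016, 0, 0, 0, 0.45],
    [-0.015, 0, 0, 0, 0, 0, 0.45],
    [-0.015, 0, 0, 0, 0, 0, 0.45]
  ]
}}

```text
time: 6.93
tool_pos: [0.4212, 0.1874, 0.1503]
tool_rot: [2.707, -0.004, 0.229]
contact_force: [-0.5, -1.4, 0.0]
opening: 0.0226
```

Request:
{"op": "send_rows", "data": {
  "series": [
    [-0.005, 0, 0, 0, 0, 0, 0.45],
    [0, 0, 0, 0, 0, 0, 0.45],
    [0, 0, 0, 0, 0, 0, 0.45],
    [0, 0, 0, 0, 0, 0, 0.45]
  ]
}}

```text
time: 7.27
tool_pos: [0.417, 0.1861, 0.1498]
tool_rot: [2.706, -0.003, 0.229]
contact_force: [0.7, -0.3, -0.3]
opening: 0.0483
```

```bash
python3 s.py 0;python3 - <<'E'
from cell import imaging,observe
import cv2,numpy as np
print(observe()["opening"])
for n in("side","top"):
    d=imaging.read_camera(n);np.savez(n+"1.npz",**d)
    b=(280,150,420,270) if n=="side" else (230,140,350,270)
    cv2.imwrite(f"pics/{n}1.png",cv2.resize(d["color"][b[1]:b[3],b[0]:b[2],::-1],None,fx=4.5,fy=4.5,interpolation=cv2.INTER_CUBIC))
E
```

```text
7.2667 height above head top 39.05 e 0.73 perp 0.16 F axial -0.46 rot err [-0.0008 -0.0013 -0.0036] [ 0.68 -0.26 -0.32]
0.04833184235630716
```

View pics/side1.png

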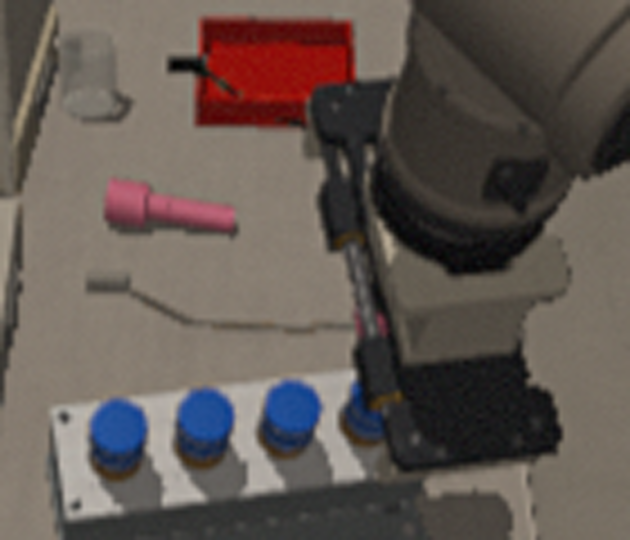

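View pics/top1.png

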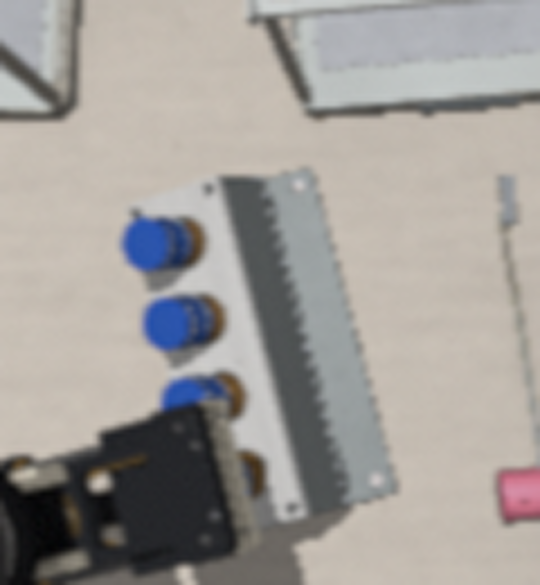

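Request:
{"op": "send_rows", "data": {
  "series": [
    [-0.0005, 0, 0.015, -0.0008, -0.0013, -0.0036, 0.45],
    [0, 0, 0.015, 0, 0, 0, 0.45],
    [0, 0, 0.015, 0, 0, 0, 0.45],
    [0, 0, 0.015, 0, 0, 0, 0.45],
    [0, 0, 0.009, 0, 0, 0, 0.45]
  ]
}}

```text
time: 7.78
tool_pos: [0.4223, 0.1567, 0.086]
tool_rot: [2.705, 0.002, 0.231]
contact_force: [0.1, 0.6, -0.3]
opening: 0.0505
```

```bash
python3 s.py 0
```

```text
7.7833 height above head top -31.36 e -0.81 perp 0.19 F axial -0.02 rot err [0.0004 0.0022 0.0004] [ 0.08  0.58 -0.27]
```

Request:
{"op": "send_rows", "data": {
  "series": [
    [0, 0, 0, 0, 0, 0, 1],
    [0, 0, 0, 0, 0, 0, 1],
    [0, 0, 0, 0, 0, 0, 1],
    [0, 0, 0, 0, 0, 0, 1]
  ],
  "newtons": 9
}}

```text
time: 8.12
tool_pos: [0.4228, 0.158, 0.088]
tool_rot: [2.706, -0.001, 0.232]
contact_force: [0.4, -0.2, -0.2]
opening: 0.0298
```

```bash
python3 s.py 0
```

```text
8.1167 height above head top -29.07 e 0.02 perp 0.03 F axial -0.31 rot err [-0.0004 -0.0011 -0.0002] [ 0.42 -0.23 -0.19]
```

Request:
{"op": "send_rows", "data": {
  "series": [
    [0, 0, 0, 0, 0, 0, 1],
    [0, 0, -0.004, 0, 0, 0, 1],
    [0, 0, -0.006, 0, 0, 0, 1],
    [0, 0, -0.01, 0, 0, 0, 1],
    [0, 0, -0.01, 0, 0, 0, 1]
  ]
}}

```text
time: 8.53
tool_pos: [0.4193, 0.1702, 0.1155]
tool_rot: [2.705, 0.001, 0.232]
contact_force: [0.3, 0.1, -0.1]
opening: 0.0294
```

Request:
{"op": "send_rows", "data": {
  "series": [
    [0, 0, -0.012, 0, 0, 0, 1],
    [0, 0, -0.012, 0, 0, 0, 1],
    [0, 0, -0.012, 0, 0, 0, 1],
    [0, 0, -0.012, 0, 0, 0, 1],
    [0, 0, -0.012, 0, 0, 0, 1]
  ]
}}

```text
time: 8.95
tool_pos: [0.4134, 0.1952, 0.1704]
tool_rot: [2.706, -0.0, 0.232]
contact_force: [-0.4, 0.6, -0.1]
opening: 0.0298
```

Request:
{"op": "send_rows", "data": {
  "series": [
    [0, 0, -0.012, 0, 0, 0, 1],
    [0, 0, -0.012, 0, 0, 0, 1],
    [0, 0, -0.012, 0, 0, 0, 1],
    [0, 0, -0.006, 0, 0, 0, 1],
    [0, 0, 0, 0, 0, 0, 1]
  ]
}}

```text
time: 9.37
tool_pos: [0.4099, 0.2128, 0.2086]
tool_rot: [2.706, -0.002, 0.233]
contact_force: [0.3, -0.4, 0.1]
opening: 0.0297
```

```bash
python3 s.py 0;python3 - <<'E'
from cell import imaging,observe
import cv2,numpy as np
from h import *
print(observe()["opening"])
for n in("side","top"):
    d=imaging.read_camera(n);np.savez(n+"2.npz",**d)
    b=(280,150,420,270) if n=="side" else (230,140,350,270)
    cv2.imwrite(f"pics/{n}2.png",cv2.resize(d["color"][b[1]:b[3],b[0]:b[2],::-1],None,fx=4.5,fy=4.5,interpolation=cv2.INTER_CUBIC))
o,p,R=st()
# upright pose above tray: grasp pt
W=np.array([.475,-.303,.16]);
go(W,RU,p,R)
go(W,RU,p,RU)
E
```

```text
9.3667 height above head top 104.06 e 0.03 perp -0.0 F axial -0.07 rot err [-0.0012 -0.0026 -0.0001] [ 0.32 -0.37  0.12]
0.029702763899220993
shift total [-0.0544  0.4479  0.2607] rows 18 [-0.003   0.0249  0.0145] | turn total [4.362e-01 4.000e-04 5.000e-04] rows 5 [0.0872 0.0001 0.0001]
shift total [-0.0543  0.5161  0.047 ] rows 18 [-0.003   0.0287  0.0026] | turn total [0. 0. 0.] rows 1 [0. 0. 0.]
```

View pics/side2.png

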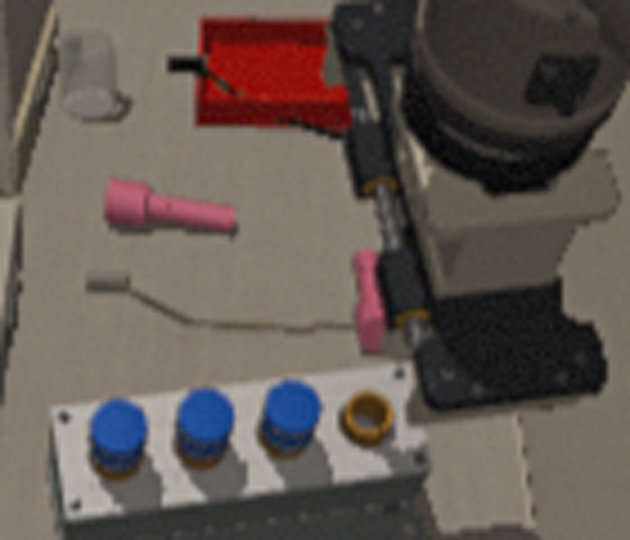

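View pics/top2.png

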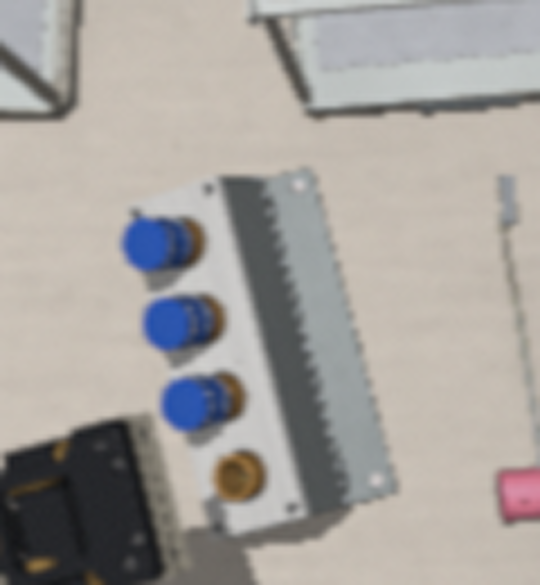

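Request:
{"op": "send_rows", "data": {
  "series": [
    [0, 0, 0, 0.0872, 0, 0, 1],
    [0, 0, 0, 0.0872, 0, 0, 1],
    [0, 0, 0, 0.0872, 0, 0, 1],
    [0, 0, 0, 0.0872, 0, 0, 1],
    [0, 0, 0, 0.0872, 0, 0, 1]
  ]
}}

```text
time: 9.88
tool_pos: [0.4094, 0.2116, 0.2068]
tool_rot: [-3.138, 0.0, 0.232]
contact_force: [-0.8, 0.4, -0.7]
opening: 0.0299
```

Request:
{"op": "send_rows", "data": {
  "series": [
    [-0.0015, 0.013, 0.0012, 0, 0, 0, 1],
    [-0.003, 0.0261, 0.0023, 0, 0, 0, 1],
    [-0.003, 0.0261, 0.0023, 0, 0, 0, 1],
    [-0.003, 0.0261, 0.0023, 0, 0, 0, 1],
    [-0.003, 0.0261, 0.0023, 0, 0, 0, 1]
  ]
}}

```text
time: 10.3
tool_pos: [0.4227, 0.0929, 0.1958]
tool_rot: [3.141, 0.002, 0.231]
contact_force: [0.6, 0.6, -1.2]
opening: 0.03
```

Request:
{"op": "send_rows", "data": {
  "series": [
    [-0.003, 0.0261, 0.0023, 0, 0, 0, 1],
    [-0.003, 0.0261, 0.0023, 0, 0, 0, 1],
    [-0.003, 0.0261, 0.0023, 0, 0, 0, 1],
    [-0.003, 0.0261, 0.0023, 0, 0, 0, 1],
    [-0.003, 0.0261, 0.0023, 0, 0, 0, 1]
  ]
}}

```text
time: 10.72
tool_pos: [0.438, -0.0375, 0.1844]
tool_rot: [-3.141, 0.002, 0.231]
contact_force: [0.0, 0.4, -0.5]
opening: 0.0296
```

Request:
{"op": "send_rows", "data": {
  "series": [
    [-0.003, 0.0261, 0.0023, 0, 0, 0, 1],
    [-0.003, 0.0261, 0.0023, 0, 0, 0, 1],
    [-0.003, 0.0261, 0.0023, 0, 0, 0, 1],
    [-0.003, 0.0261, 0.0023, 0, 0, 0, 1],
    [-0.003, 0.0261, 0.0023, 0, 0, 0, 1]
  ]
}}

```text
time: 11.13
tool_pos: [0.4533, -0.1679, 0.1729]
tool_rot: [-3.141, 0.002, 0.231]
contact_force: [0.1, 0.5, -0.9]
opening: 0.0296
```

Request:
{"op": "send_rows", "data": {
  "series": [
    [-0.003, 0.0261, 0.0023, 0, 0, 0, 1],
    [-0.003, 0.0261, 0.0023, 0, 0, 0, 1],
    [-0.003, 0.0261, 0.0023, 0, 0, 0, 1],
    [-0.003, 0.0261, 0.0023, 0, 0, 0, 1],
    [-0.0015, 0.013, 0.0012, 0, 0, 0, 1]
  ]
}}

```text
time: 11.55
tool_pos: [0.4673, -0.2866, 0.1622]
tool_rot: [3.142, 0.002, 0.229]
contact_force: [0.8, -0.0, -0.2]
opening: 0.0295
```

Request:
{"op": "send_rows", "data": {
  "series": [
    [0, 0, 0, 0, 0, 0, 1],
    [0, 0, 0, 0, 0, 0, 1]
  ]
}}

```text
time: 11.72
tool_pos: [0.4672, -0.2836, 0.1626]
tool_rot: [-3.14, 0.002, 0.23]
contact_force: [-0.3, 0.1, -1.3]
opening: 0.0294
```

```bash
python3 - <<'E'
from cell import imaging,observe
import cv2,numpy as np
from h import *
o,p,R=st();print(o["time"],p,o["opening"],o["contact_force"])
print(Ro.from_matrix(R.T@RU).as_rotvec())
go([.470,-.31,.08],RU,p,R)
for n in("side","top"):
    d=imaging.read_camera(n);np.savez(n+"3.npz",**d)
    b=(280,100,420,220) if n=="side" else (390,150,510,270)
    cv2.imwrite(f"pics/{n}3.png",cv2.resize(d["color"][b[1]:b[3],b[0]:b[2],::-1],None,fx=4.5,fy=4.5,interpolation=cv2.INTER_CUBIC))
    W=cloud(d);c=d["color"].astype(int)
    m=((c[...,2]>c[...,0]*1.6)&(c[...,2]>50)&(np.abs(W[...,0]-.47)<.06)&(np.abs(W[...,1]+.31)<.06));print(n,m.sum(),W[m].mean(0),W[m][:,2].min() if m.any() else 0)
E
```

```text
11.7167 [ 0.4672165  -0.28364342  0.16258249] 0.029420452522030127 [-0.31330819  0.09404465 -1.30760038]
[-0.00149337  0.00167648 -0.00138674]
shift total [-0.0032  0.0264  0.0825] rows 3 [-0.0011  0.0088  0.0275] | turn total [-0.0015  0.0017 -0.0014] rows 1 [-0.0015  0.0017 -0.0014]
side 8 [ 0.47711126 -0.2729579   0.18091377] 0.17474355351249637
top 0 [nan nan nan] 0<stdin>:12: RuntimeWarning: Mean of empty slice.
  ret = um.true_divide(
```

View pics/side3.png

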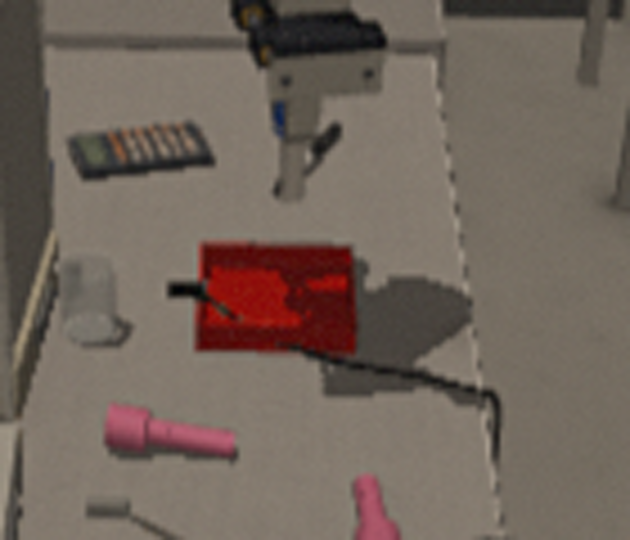

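View pics/top3.png

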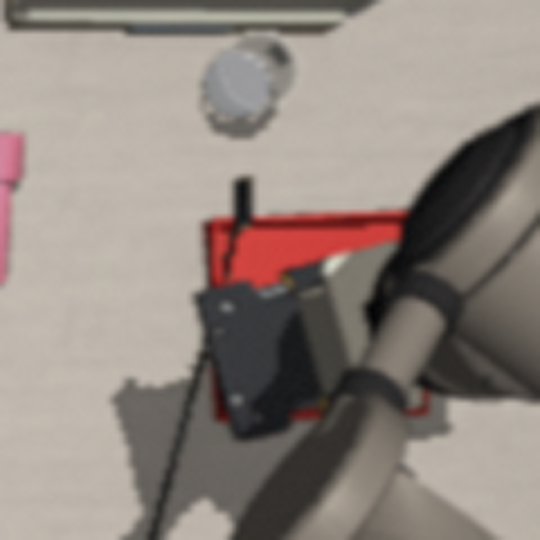

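```bash
python3 - <<'E'
from h import *
d=dict(np.load("side3.npz"));W=cloud(d);c=d["color"]
m=(np.abs(W[...,0]-.468)<.03)&(np.abs(W[...,1]+.284)<.03)&(W[...,2]>.06)&(W[...,2]<.17)
v,u=np.nonzero(m)
for r in sorted(set(v)):
    s=W[r,u[v==r]];print(r,u[v==r].min(),u[v==r].max(),s.mean(0).round(4))
E
```

```text
126 340 340 [ 0.4822 -0.3008  0.164 ]
127 340 340 [ 0.4821 -0.2828  0.1692]
128 340 340 [ 0.482  -0.284   0.1652]
129 341 342 [ 0.4772 -0.2747  0.1664]
130 342 349 [ 0.4631 -0.2677  0.1667]
131 342 347 [ 0.4676 -0.2677  0.1631]
132 342 347 [ 0.4674 -0.2775  0.1548]
133 342 347 [ 0.4673 -0.2766  0.1518]
134 342 347 [ 0.4672 -0.2778  0.1476]
135 342 347 [ 0.4671 -0.2767  0.1447]
136 342 347 [ 0.467  -0.2766  0.1412]
137 342 347 [ 0.4669 -0.2771  0.1374]
138 342 347 [ 0.4667 -0.279   0.1329]
139 342 347 [ 0.4666 -0.2786  0.1295]
140 342 347 [ 0.4666 -0.276   0.1273]
141 342 346 [ 0.4681 -0.2751  0.1242]
142 342 346 [ 0.4679 -0.2777  0.1191]
143 342 346 [ 0.4678 -0.2766  0.1161]
144 343 345 [ 0.4678 -0.2742  0.1138]
```

Request:
{"op": "send_rows", "data": {
  "series": [
    [-0.0016, 0.0132, 0, -0.0015, 0.0017, -0.0014, 1],
    [-0.0016, 0.0132, 0, 0, 0, 0, 1],
    [0, 0, 0.02, 0, 0, 0, 1],
    [0, 0, 0.025, 0, 0, 0, 1],
    [0, 0, 0.025, 0, 0, 0, 1]
  ]
}}

```text
time: 12.23
tool_pos: [0.4716, -0.3119, 0.0934]
tool_rot: [3.137, -0.003, 0.233]
contact_force: [0.3, -0.2, -1.2]
opening: 0.0296
```

Request:
{"op": "send_rows", "data": {
  "series": [
    [0, 0, 0.015, 0, 0, 0, 1],
    [0, 0, 0.01, 0, 0, 0, 1],
    [0, 0, 0.005, 0, 0, 0, 1],
    [0, 0, 0, 0, 0, 0, 1],
    [0, 0, 0, 0, 0, 0, 1]
  ]
}}

```text
time: 12.65
tool_pos: [0.4715, -0.3111, 0.0641]
tool_rot: [3.139, -0.002, 0.233]
contact_force: [0.1, 0.2, -1.2]
opening: 0.03
```

Request:
{"op": "send_rows", "data": {
  "series": [
    [0, 0, 0.001, 0, 0, 0, 1],
    [0, 0, 0.001, 0, 0, 0, 1],
    [0, 0, 0, 0, 0, 0, 1]
  ]
}}

```text
time: 12.9
tool_pos: [0.4713, -0.3108, 0.062]
tool_rot: [3.139, -0.002, 0.233]
contact_force: [-0.1, 0.3, -1.2]
opening: 0.0297
```

Request:
{"op": "send_rows", "data": {
  "series": [
    [0, 0, 0.001, 0, 0, 0, 1],
    [0, 0, 0.001, 0, 0, 0, 1],
    [0, 0, 0, 0, 0, 0, 1]
  ]
}}

```text
time: 13.15
tool_pos: [0.4709, -0.3105, 0.0593]
tool_rot: [3.14, -0.001, 0.233]
contact_force: [-0.8, -0.2, -1.4]
opening: 0.0296
```

Request:
{"op": "send_rows", "data": {
  "series": [
    [0, 0, 0.001, 0, 0, 0, 1],
    [0, 0, 0.001, 0, 0, 0, 1],
    [0, 0, 0, 0, 0, 0, 1]
  ]
}}

```text
time: 13.4
tool_pos: [0.4709, -0.3104, 0.0572]
tool_rot: [3.14, -0.001, 0.233]
contact_force: [-0.4, 0.3, -0.7]
opening: 0.0298
```

Request:
{"op": "send_rows", "data": {
  "series": [
    [0, 0, 0.001, 0, 0, 0, 1],
    [0, 0, 0, 0, 0, 0, 1],
    [0, 0, 0, 0, 0, 0, 1]
  ]
}}

```text
time: 13.65
tool_pos: [0.471, -0.3105, 0.0563]
tool_rot: [3.14, -0.001, 0.233]
contact_force: [-0.6, 0.5, -0.7]
opening: 0.0294
```

Request:
{"op": "send_rows", "data": {
  "series": [
    [0, 0, 0.001, 0, 0, 0, 1],
    [0, 0, 0, 0, 0, 0, 1],
    [0, 0, 0, 0, 0, 0, 1]
  ]
}}

```text
time: 13.9
tool_pos: [0.4711, -0.3106, 0.0555]
tool_rot: [3.139, -0.001, 0.233]
contact_force: [-0.7, -0.1, 0.2]
opening: 0.0297
```

Request:
{"op": "send_rows", "data": {
  "series": [
    [0, 0, 0.0005, 0, 0, 0, 1],
    [0, 0, 0, 0, 0, 0, 1],
    [0, 0, 0, 0, 0, 0, 1]
  ]
}}

```text
time: 14.15
tool_pos: [0.4713, -0.3107, 0.0555]
tool_rot: [3.139, -0.002, 0.233]
contact_force: [-1.0, 0.9, 5.1]
opening: 0.03
```

Request:
{"op": "send_rows", "data": {
  "series": [
    [0, 0, 0.0005, 0, 0, 0, 1],
    [0, 0, 0, 0, 0, 0, 1],
    [0, 0, 0, 0, 0, 0, 1]
  ]
}}

```text
time: 14.4
tool_pos: [0.4714, -0.3107, 0.0554]
tool_rot: [3.139, -0.002, 0.233]
contact_force: [-1.3, 1.5, 7.7]
opening: 0.0299
```

Request:
{"op": "send_rows", "data": {
  "series": [
    [0, 0, -0.0006, 0, 0, 0, 1],
    [0, 0, 0, 0, 0, 0, 1],
    [0, 0, 0, 0, 0, 0, 1]
  ]
}}

```text
time: 14.65
tool_pos: [0.4712, -0.3107, 0.0555]
tool_rot: [3.139, -0.002, 0.233]
contact_force: [0.0, 0.9, 6.0]
opening: 0.0298
```

Request:
{"op": "send_rows", "data": {
  "series": [
    [0, 0, 0, 0, 0, 0, 0.9],
    [0, 0, 0, 0, 0, 0, 0.7],
    [0, 0, 0, 0, 0, 0, 0.5],
    [0, 0, 0, 0, 0, 0, 0.4],
    [0, 0, 0, 0, 0, 0, 0.4]
  ]
}}

```text
time: 15.07
tool_pos: [0.4707, -0.3104, 0.0546]
tool_rot: [3.14, -0.001, 0.233]
contact_force: [0.6, 0.1, -0.2]
opening: 0.0451
```

Request:
{"op": "send_rows", "data": {
  "series": [
    [0, 0, 0, 0, 0, 0, 0.2],
    [0, 0, 0, 0, 0, 0, 0.2],
    [0, 0, 0, 0, 0, 0, 0.2]
  ]
}}

```text
time: 15.32
tool_pos: [0.4709, -0.3105, 0.0548]
tool_rot: [3.14, -0.001, 0.233]
contact_force: [0.2, 1.1, 0.2]
opening: 0.0651
```

```bash
python3 - <<'E'
from h import *
from cell import imaging
o,p,R=st();print(o["opening"],p)
d=imaging.read_camera("side");b=(280,100,420,220)
cv2.imwrite("pics/side4.png",cv2.resize(d["color"][b[1]:b[3],b[0]:b[2],::-1],None,fx=4.5,fy=4.5,interpolation=cv2.INTER_CUBIC))
E
```

```text
0.06512770740277629 [ 0.47090988 -0.31048772  0.05483041]
```

View pics/side4.png

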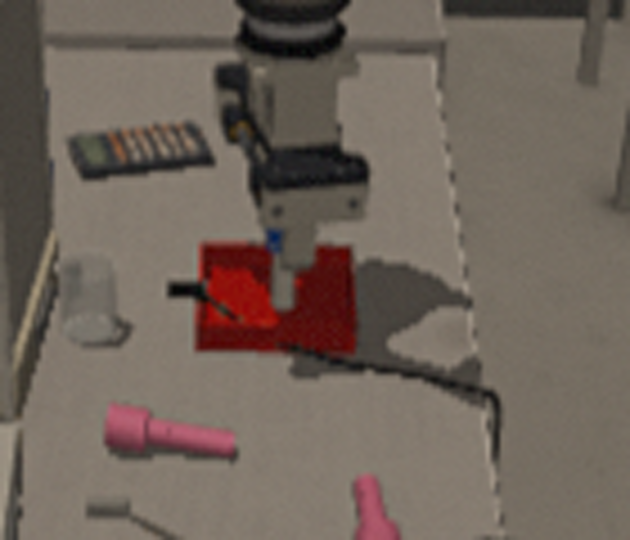

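The pin stands between the opened fingers (head at about crop (275,238), shank foot at about (285,305)). Now I retreat straight up.

Request:
{"op": "send_rows", "data": {
  "series": [
    [0, 0, -0.005, 0, 0, 0, 0.2],
    [0, 0, -0.015, 0, 0, 0, 0.2],
    [0, 0, -0.03, 0, 0, 0, 0.2],
    [0, 0, -0.03, 0, 0, 0, 0.2],
    [0, 0, -0.03, 0, 0, 0, 0.2]
  ]
}}

```text
time: 15.78
tool_pos: [0.4706, -0.3101, 0.1665]
tool_rot: [3.14, -0.001, 0.233]
contact_force: [0.7, -0.8, -0.8]
opening: 0.0738
```

Request:
{"op": "send_rows", "data": {
  "series": [
    [-0.02, 0.03, -0.02, 0, 0, 0, 0.2],
    [-0.02, 0.03, -0.02, 0, 0, 0, 0.2],
    [-0.02, 0.03, -0.02, 0, 0, 0, 0.2],
    [-0.02, 0.03, 0, 0, 0, 0, 0.2],
    [-0.01, 0.02, 0, 0, 0, 0, 0.2]
  ]
}}

```text
time: 16.2
tool_pos: [0.4139, -0.4708, 0.2274]
tool_rot: [3.135, -0.002, 0.231]
contact_force: [-0.7, 0.2, -0.4]
opening: 0.0734
```

```bash
python3 - <<'E'
from h import *
from cell import imaging
o,p,R=st();print(o["time"],p,o["contact_force"])
for n,b in (("side",(280,140,420,290)),("top",(230,140,510,270))):
    d=imaging.read_camera(n)
    k=4 if n=="side" else 2.8
    cv2.imwrite(f"pics/{n}5.png",cv2.resize(d["color"][b[1]:b[3],b[0]:b[2],::-1],None,fx=k,fy=k,interpolation=cv2.INTER_CUBIC))
    W=cloud(d);c=d["color"].astype(int)
    m=((c[...,2]>c[...,0]*1.6)&(c[...,2]>50)&(np.abs(W[...,0]-.47)<.06)&(np.abs(W[...,1]+.31)<.06));print(n,m.sum(),np.percentile(W[m],[2,50,98],axis=0).round(4) if m.any() else 0)
E
```

```text
16.2 [ 0.41393854 -0.47076604  0.22743047] [-0.72191095  0.22208601 -0.41893668]
side 67 [[ 0.458  -0.3174  0.0599]
 [ 0.4701 -0.2989  0.0799]
 [ 0.4827 -0.2943  0.0868]]
top 107 [[ 0.4582 -0.3201  0.0677]
 [ 0.4705 -0.306   0.0838]
 [ 0.483  -0.2957  0.0884]]
```

View pics/side5.png

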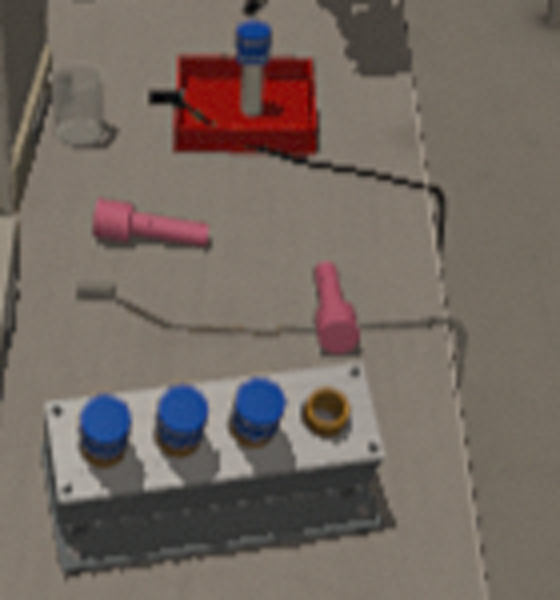

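View pics/top5.png

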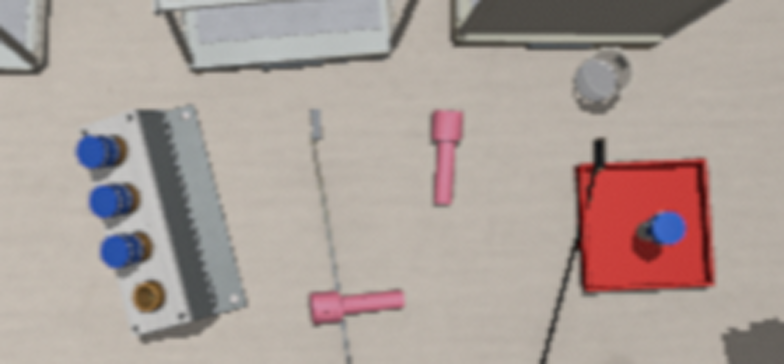

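```bash
python3 -c "
from cell import workorder;print(workorder.hand_in())"
```

```text
the job is handed in; nothing more can be done
None
```

The short pin is out of the rack and standing upright in the red tray; the job is handed in at about 16 s of the 54 s allowed.

- **Finding it:** I pressed the pin nearest the robot first. It sank about 8 mm with only 5.4 N pushing back and no floor felt. Its neighbour stiffened to 9–11 N by about 4 mm, so that one is sound. I did not press the other two, since only one pin is short.
- **Taking it out and placing it:** I gripped its head with the grip set to 9 N, drew it out along its lean and turned it upright. I lowered it in steps of 1 mm or less until the tray floor pushed back. That push reached about 8 N, and I eased off 0.6 mm before opening the fingers.
- **Last checks:** Both cameras show the pin upright near the middle of the tray. The top camera puts the top of its head at about 84 mm, which is what a 52 mm shank gives. The other three pins are still in their sleeves. The arm touches nothing. I never went near the bottle, beaker or timer. The beaker shows unmoved in the last pictures; the bottle and timer lay outside those crops, so I did not check them again.

No check failed or disagreed.

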